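# Load the red module and lock the tester's keeper

## Robot

A 6-joint arm with a two-finger parallel gripper is mounted at the origin on the work surface. World frame = base frame: x ahead of the robot, y to its left, z up, the work surface at z = 0. Lengths are in mm, angles in rad, forces in N, time in s.
With the tool pointing down it reaches from about 325 to 775 mm from the base axis. Payload 5.5 kg.
Tool frame: the origin (TCP) lies midway between the tips of the shut fingers; the grasp point (between the pads) lies 19 mm behind it; z points along the fingers, y is the line along which they close (so a half turn about z gives the same grasp; the last joint's range is limited). The gripper opens to 88 mm and grips with 3 to 60 N. Pads are 20 mm wide; open, the fingers measure 115 mm over their backs; the gripper's body (75 mm by 178 mm) begins 61 mm behind the grasp point.
Start: joints at [1.146, 0.091, 1.231, -0, 1.82, -0.057], TCP at [215.743, 559.885, 198.331] pointing down, gripper open.
Joint ranges: [-2.87, 2.87], [-0.86, 2.18], [0.17, 2.46], [-1.51, 4.65], [0.06, 2.69], [-2.65, 2.65]. Speed limits (rad/s): [2.57, 2.57, 3.01, 3.14, 3.14, 3.14].

## Interface

Orientations are given as a unit quaternion [w, x, y, z].
In Python, from bench import env, viewer, close_job, finder gives the robot as it stands. The module is installed in compiled form; this text tells all that it offers.
- The arm moves only by the shell command python3 -m pendant 'ROWS' [FORCE]. ROWS is JSON, a list that holds one entry, the list of rows, each a list of 5 numbers: the shift along the world's x, y, z in m, then the turn about the world's z in rad, then the closure, from 0 (fully open) to 1 (shut). A call has 1 to 10 rows; each row is the pose to reach, as a shift and turn from the pose commanded when the call began; what a row does not reach only later rows make up. A row lasts 1/8 s, in which the tool goes at most 62.5 mm and 10.7 degrees, less where a joint would pass 70% of its speed; a pose out of reach is approached as far as the arm can. A call with a gripper value outside its range is refused whole. The fingers move at their own pace and stop on an object; FORCE is the grip in N (left out, the last holds). Time passes only in rows, so rows that repeat a pose let the fingers close. It gives the time, the measured TCP pose, the force, the opening and the grip force at its end, in the units of the state.
- env.observe(): the state, without advancing time (a new reading comes with each control period).
- viewer.read_camera(name): name is "scene" or "side" or "wrist"; returns (picture, depth): 420x560x3 uint8, blue, green, red; 420x560 float32, mm along the optical axis (not along the pixel's ray), 0 where there is no reading.
- viewer.camera_info(name): a dict with "K" (3x3 intrinsics, pixels), "world_to_cam" (4x4, takes a point from world to camera coordinates); the wrist camera has in their place "hand_eye" (4x4, takes a point from camera to tool coordinates, whose origin is the TCP and whose axes are the flange's). Camera axes: x right, y down, z forward; pixel columns grow to the right and rows downward; lengths in mm; the calibration is good to about 2 mm. A picture is of the moment at which its call begins: read the wrist's pose just before it. camera_info takes no time and is no camera call.
- close_job(): hands the job in; it is judged then, once.
Trained networks look in the newest picture that a camera, given by its name, has taken for a name from the list of things; names that differ only in an ending like _2 or _b are one class to them, and where a whole thing is asked for, a point or a joint stands for the part that bears it (a point fixed in the world has none). Each returns a list of dicts, best first, with "score" (0 to 1); they miss things now and then, are a little off and sometimes report something else, mostly with a low value. They report only what shows in the picture. A call takes as long as a camera call. They do not tell look-alikes from the thing itself.
- finder.outline_of(camera, label): "mask" (420x560 bool, what is visible of it) and "bbox" ([left, top, right, bottom] in pixels, round what is visible of it).
The state is a dict: "clock": time; "joint_pos": joint angles; "dq": joint speeds; "joint_torque": joint torques, N m; "tool_pos": TCP position; "eef_rot": TCP orientation; "ft_force": force on the tool from outside, world axes, zero at the start; "wrist_torque": the same for the moment, N m; "gripper_width": finger opening in mm; "grip_force": force on a finger pad.
Only numpy, scipy, OpenCV 4.12 (cv2) and the standard library are available. Lean on these libraries where they do the work, as an engineer would, in place of code of your own. Each camera call takes 0.05 s, during which the arm holds its last target. There are 200 camera calls.

## Task

Load the red plug-in module into the tester and lock it in: squeeze the two orange side tabs of the grey locking cap together and, holding them squeezed, turn the cap anticlockwise as far as it goes so that its steel keeper swings off the bay. Then take the red module from the black tray and push it upright down into the bay, past the sprung ball, until it clicks fully home on the bay's floor. Last, squeeze the tabs again and turn the cap back clockwise as far as it goes, so that the keeper lies over the module, and let go so that both tabs spring out and lock; leave everything else on the bench where it is.

Things in the scene. Friction and masses are not known exactly. Their poses are not given: they have to be found in the camera images.
- tester: Light grey box, 220 x 160 x 60 mm (its x, y, z), fixed to the bench at a varying place and yaw. Origin: centre of its underside, z up. Its flat deck is 60 mm above the bench. On the deck, on the line y = 0, stand the locking cap (axis at x = -45 mm) and the bay (centre at x = +45 mm), 90 mm apart.
- cap_grip (a point): Point on the vertical axis of the grey locking cap, 38 mm above the deck (98 mm above the bench), at mid height of the two orange tabs: the point to grip. Its axes turn with the cap: x along the keeper, y through both tabs, z up. The cap: grey cylinder 38 mm in diameter, top 52 mm above the deck, on a black ring 62 mm in diameter and 12 mm high.
- cap (a joint): Turn of the cap, rad: 0 = locked, keeper over the bay (the start); 1.25 = open, end stop, keeper clear of the bay. Grows anticlockwise seen from above. With a tab out it is held in the notch at either end (0.07 rad of play): BOTH tabs must stay pressed in over 4 mm while it turns; they spring out again in the end notches. Turns easily (0.04 N m), stays where it is left.
- tab_a (a joint): How far the orange tab on the cap's +y side is pressed in, m: 0 = out, 0.008 = fully in; over 0.004 frees it. Spring: 2 N to start, 10 N fully in. Each tab is a paddle 22 mm wide, 22 to 54 mm above the deck, with a flat outer face square to y, 29 mm from the cap's axis when out (58 mm across both), 21 mm when in (42 mm across).
- tab_b (a joint): The same for the tab on the cap's -y side.
- keeper_tip (a point): Point on the underside of the keeper, 92 mm from the cap's axis, over the bay when locked. Axes as cap_grip. The keeper is a steel plate 20 mm wide and 4 mm thick that reaches from the cap along its +x to 112 mm from the axis, its underside 37 mm above the deck.
- bay_mouth (a point): Centre of the bay's opening, level with the deck (60 mm above the bench). Axes as the tester's. The bay: a pocket between two yellow lines, 41.5 mm (x) by 27.5 mm (y), 2 mm chamfer, 30 mm deep. A steel ball in its +x end wall, centre 17 mm below the mouth, stands 3.5 mm out on a spring (6 to 13 N); a module takes about 6 to 14 N to push past it.
- bay_floor (a point): Centre of the bay's floor, 30 mm below bay_mouth, axes as the tester's: the place of the module's origin when it is fully home. The module then stands 34 mm out of the deck, 3 mm under the keeper; a module not fully home stops the keeper.
- module_red: The red module: block 40 (x) by 26 (y) by 64 mm high, about 90 g, upright in the tray. Origin: centre of its underside, z up. Lowest 3 mm: a brass foot 36 x 22 mm. A groove 3.7 mm deep crosses both end faces (+x, -x) 6 to 20 mm above the underside, for the bay's ball; it fits either way round. Grip it across y near the top: when home only its top 34 mm is above the deck.
- module_blue: A blue module of the same shape, standing in the tray: leave it alone.
- module_yellow: A yellow module of the same shape, standing in the tray: leave it alone.
- tray: Fixed black tray, 234 x 94 mm, inner floor 4 mm above the bench, rim 10 mm. Origin: centre of its underside; x along its length. The three modules stand in it in any order at about x = -70, 0 and +70 mm, y = 0, their x about along the tray's x.
- flux_bottle: Small amber bottle with a white cap, 36 mm diameter, 75 mm high; origin under its centre. Leave it.
- solder_spool: Spool of solder with blue flanges, 60 mm diameter, 40 mm high; origin under its centre. Leave it.
- green_tin: Green flat tin, 60 x 45 x 24 mm; origin under its centre. Leave it.
- screwdriver: Screwdriver lying on the bench, 170 mm long. Leave it.
- parts_cup: White cup, 60 mm diameter, 45 mm high; origin under its centre. Leave it.
Not all that is in view belongs to the job. Of the things that look like the module_red, the smallest one is meant.

How it is judged (in metres and radians):
On the way, in this order (a step that is already met when the one before it is completed fails the run):
1. the cap is turned open (over 1.12 rad of 1.25) while the bay is still empty (value of joint cap above 1.12 rad and horizontal distance between module_red and bay_floor above 0.1 m), for 0.1 s.
2. the red module is lifted clear of the tray (height (world z) of module_red above 0.03 m), for 0.1 s.
3. the red module is fully home in the bay (z of module_red in the frame of bay_floor between -0.003 and 0.003 m and horizontal distance between module_red and bay_floor below 0.004 m and angle between module_red's own z axis and vertical below 0.06 rad), for 0.2 s.
4. the tabs are squeezed again and the cap turned back over the module (all of step 3 and value of joint cap below 0.1 rad), for 0.1 s.
At the end, for the whole second after the job is handed in: The red module stands upright (within 0.06 rad) in the bay, its underside within 3 mm of the bay's floor and within 4 mm of its centre, at rest; the cap is back within 0.1 rad of its locked stop with the keeper over the module, and both tabs have sprung out to within 1.5 mm of rest (all of step 4 and value of joint each of tab_a, tab_b below 0.0015 m and linear speed of module_red below 0.02 m/s); the robot touches nothing.
It fails at once if the blue or the yellow module is moved more than 25 mm (distance of any of module_blue, module_yellow from where it was at the start of the episode above 0.025 m).
It fails at once if another loose thing on the bench (bottle, spool, tin, screwdriver, cup) is moved more than 25 mm (distance of any of flux_bottle, solder_spool, green_tin, screwdriver, parts_cup from where it was at the start of the episode above 0.025 m).
It also fails if it takes over 69 s, if anything falls off the work surface, if the arm or the gripper's body presses on something with over 40 N, if the wrist force passes 120 N, or if a joint passes its speed limit or range.

## Working session

There is one attempt and no reset: what is moved stays moved. The work goes in short steps, Python scripts to look and compute and a shell command to move; the robot and the scene stay as the last step left them, time stands still between calls to the robot, and variables do not carry over. Pictures are saved under pics/ and viewed, at most 10 in all, crops included, and the job is handed in when it is done.

```bash
mkdir -p pics; ls; python3 - <<'E'
from bench import env, viewer
import cv2,numpy as np
for n in("scene","side"):
    p,d=viewer.read_camera(n); cv2.imwrite(f"pics/{n}0.png",p); np.save(f"{n}_d.npy",d); np.save(f"{n}_p.npy",p)
    i=viewer.camera_info(n); print(n,np.round(np.array(i["K"]),1).tolist(),np.round(np.array(i["world_to_cam"]),3).tolist())
print(env.observe())
E
```

```text
pics
scene [[393.0, 0.0, 281.1], [0.0, 393.0, 211.1], [0.0, 0.0, 1.0]] [[-0.021, 1.0, -0.0, 79.607], [0.846, 0.018, -0.532, -411.366], [-0.532, -0.012, -0.846, 1442.115], [0.0, 0.0, 0.0, 1.0]]
side [[401.1, 0.0, 277.2], [0.0, 401.1, 210.6], [0.0, 0.0, 1.0]] [[0.972, -0.233, 0.017, -578.955], [-0.144, -0.652, -0.744, 114.276], [0.185, 0.721, -0.668, 1181.267], [0.0, 0.0, 0.0, 1.0]]
{'clock': 0.1, 'joint_pos': array([ 1.14626950e+00,  9.17665230e-02,  1.23172904e+00, -1.31095449e-05,
        1.81977613e+00, -5.67082686e-02]), 'dq': array([ 0.00050308, -0.00036212, -0.00219041,  0.00035327, -0.00018152,
        0.00104771]), 'joint_torque': array([ 2.17586785e-03, -4.47857416e+01, -4.07569814e+01,  6.99772406e-02,
        2.84135429e-02, -1.08274571e-04]), 'tool_pos': array([215.63941509, 559.5992895 , 197.35074959]), 'eef_rot': array([-1.93887604e-04,  1.82875835e-01,  9.83135659e-01, -8.16843961e-04]), 'ft_force': array([ 0.25103665, -0.24832105,  0.08575011]), 'wrist_torque': array([-0.0361484 ,  0.02063652, -0.01994287]), 'grip_force': 0.0, 'gripper_width': 87.5965379435214}
```

View pics/scene0.png

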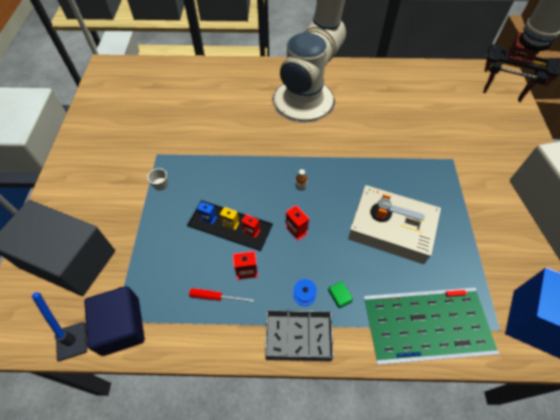

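View pics/side0.png

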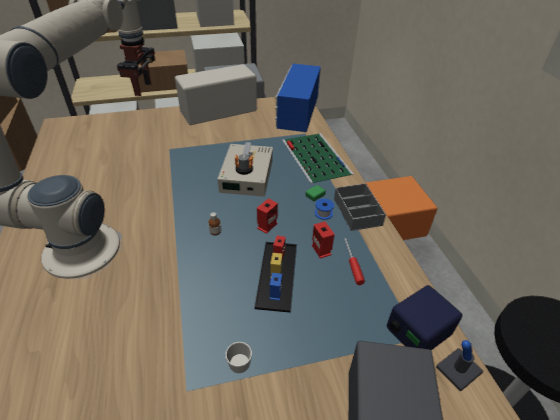

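Scene view: red look-alikes at (250,225), which stands in the black tray beside yellow (229,217) and blue (206,211); at (297,221), loose and larger; and at (245,264), loose and larger. I choose the tray one. The tester is at (395,222), with the cap at (383,208), the keeper pointing right and the bay at (415,225).

```bash
cat > h.py <<'E'
import numpy as np, cv2
from scipy.spatial.transform import Rotation as R
from bench import env, viewer, finder
def look(n):
    s=env.observe(); p,d=viewer.read_camera(n); i=viewer.camera_info(n)
    if n=="wrist":
        T=np.eye(4); q=s["eef_rot"]; T[:3,:3]=R.from_quat([q[1],q[2],q[3],q[0]]).as_matrix(); T[:3,3]=s["tool_pos"]
        T=T@np.array(i["hand_eye"])
    else: T=np.linalg.inv(np.array(i["world_to_cam"]))
    K=np.array(i["K"]); v,u=np.mgrid[:420,:560]
    c=np.stack([(u-K[0,2])/K[0,0]*d,(v-K[1,2])/K[1,1]*d,d],-1)
    W=c@T[:3,:3].T+T[:3,3]; W[d==0]=np.nan
    return p,W,T,K
def mask(n,l):
    r=finder.outline_of(n,l); return [(x["score"],x["mask"],x["bbox"]) for x in r]
def rect(P):
    (c,s,a)=cv2.minAreaRect(P[:,:2].astype(np.float32)); 
    b=cv2.boxPoints((c,s,a)); e=max([b[1]-b[0],b[2]-b[1]],key=np.linalg.norm)
    return np.round(c,1),np.round(s,1),round(float(np.arctan2(e[1],e[0])%np.pi),3)
E
python3 - <<'E'
from h import *
for n in("scene","side"):
    p,W,T,K=look(n)
    for l in("tester","module_red","tray","cap_grip","keeper_tip","tab_a"):
        for s,m,b in mask(n,l)[:4]:
            P=W[m]; P=P[~np.isnan(P[:,0])]
            if len(P)<5: print(n,l,s,"few");continue
            z=np.percentile(P[:,2],[5,50,95]).round()
            zt={"tester":60,"tray":10,"module_red":68}.get(l,z[2]); Q=P[abs(P[:,2]-zt)<(5 if l!="tray" else 8)]
            print(n,l,round(s,2),np.round(b),z,P[:,:2].mean(0).round(),len(Q),rect(Q) if len(Q)>4 else "")
E
```

```text
scene tester 0.74 [349. 187. 442. 260.] [ 14.  58. 101.] [561. 250.] 3044 (array([541.7, 255.1]), array([220.1, 164.1]), 1.218)
scene module_red 0.95 [290. 207. 308. 238.] [ 7. 77. 92.] [567. -23.] 38 (array([573.5, -24.3]), array([56.9, 27.9]), 1.337)
scene module_red 0.88 [232. 252. 261. 280.] [10. 87. 92.] [ 698. -157.] 40 (array([ 706.6, -152.7]), array([17.3, 59.4]), 2.049)
scene module_red 0.81 [239. 215. 261. 237.] [ 9. 57. 69.] [ 569. -152.] 117 (array([ 562.6, -153.2]), array([39.4, 26.6]), 1.151)
scene module_red 0.5 [344. 184. 441. 263.] [  7.  58. 101.] [561. 249.] 172 (array([545.5, 257.7]), array([201.6, 152.9]), 1.206)
scene tray 0.89 [190. 208. 272. 252.] [0. 3. 9.] [ 559. -209.] 947 (array([ 542.3, -217.4]), array([232.5,  94.8]), 1.239)
scene cap_grip 0.75 [377. 194. 428. 220.] [ 84. 101. 113.] [539. 239.] 166 (array([527.5, 212. ]), array([35. , 58.6]), 3.015)
scene keeper_tip 0.65 [377. 193. 427. 221.] [ 87. 101. 113.] [540. 238.] 163 (array([527.5, 212. ]), array([35. , 58.6]), 3.015)
scene tab_a 0.64 [377. 211. 386. 216.] [ 82. 100. 114.] [552. 203.] 18 (array([
[... 301 characters left out ...]
odule_red 0.6 [314. 223. 336. 254.] [11. 68. 94.] [ 686. -172.] 47 (array([ 679.3, -172.7]), array([28.8, 65.6]), 2.319)
side module_red 0.46 [273. 240. 284. 253.] [40. 67. 71.] [ 563. -164.] 91 (array([ 563.2, -159.6]), array([37.7, 23.7]), 1.085)
side module_red 0.32 [258. 243. 296. 316.] [ 2.  5. 12.] [ 536. -239.] 4 
side tray 0.56 [261. 241. 298. 312.] [ 2.  5. 12.] [ 538. -236.] 1662 (array([ 543.2, -217.5]), array([248.1,  98.4]), 1.233)
side cap_grip 0.61 [235. 143. 253. 172.] [ 76. 102. 114.] [531. 219.] 80 (array([528.8, 208.2]), array([40.2, 55.2]), 2.567)
side keeper_tip 0.81 [234. 145. 252. 174.] [ 71. 102. 114.] [531. 222.] 82 (array([527.6, 208.9]), array([40.2, 58.1]), 2.567)
```

```bash
python3 - <<'E'
import numpy as np,cv2
p=np.load("scene_p.npy"); a=cv2.resize(p[180:290,180:320],None,fx=4,fy=4,interpolation=cv2.INTER_CUBIC); 
b=cv2.resize(p[180:290,340:450],None,fx=4,fy=4,interpolation=cv2.INTER_CUBIC)
cv2.imwrite("pics/crop1.png",cv2.resize(np.hstack([a,b]),(800,352)))
E
```

```text
(no output)
```

View pics/crop1.png

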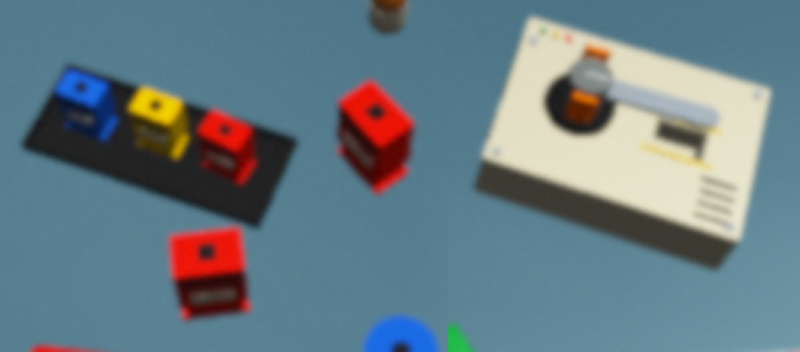

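The crop confirms it: the red module in the tray, next to yellow and blue, is clearly smaller than the two loose red blocks. The keeper points along the tester's +x (yaw about 1.217), with the cap near (527,211). Moving above the cap.

```bash
python3 -m pendant '[[[0.311,-0.349,0.01,-1.557,0],[0.311,-0.349,0.01,-1.557,0],[0.311,-0.349,0.01,-1.557,0],[0.311,-0.349,0.01,-1.557,0],[0.311,-0.349,0.01,-1.557,0],[0.311,-0.349,0.01,-1.557,0],[0.311,-0.349,0.01,-1.557,0],[0.311,-0.349,0.01,-1.557,0],[0.311,-0.349,0.01,-1.557,0],[0.311,-0.349,0.01,-1.557,0]]]' 30
python3 - <<'E'
from h import *
s=env.observe();print(s["clock"],s["tool_pos"],s["eef_rot"])
p,W,T,K=look("wrist"); cv2.imwrite("pics/w1.png",p); np.savez("w1.npz",p=p,W=W)
print(T.round(3).tolist())
for l in("tester","cap_grip","tab_a","keeper_tip"):
    for s,m,b in mask("wrist",l)[:3]:
        P=W[m];P=P[~np.isnan(P[:,0])]
        if len(P)>5: print(l,round(s,2),np.round(b),np.percentile(P[:,2],[5,50,95]).round(),P.mean(0).round(1),rect(P))
E
```

```text
clock: 2.05
tool_pos: [527.0, 210.4, 208.3]
eef_rot: [-0.0, 0.821, 0.571, -0.0]
ft_force: [-0.1, 0.4, 0.3]
gripper_width: 87.8
grip_force: 0.0
2.05 [526.96101162 210.44903181 208.25491135] [-7.00930592e-05  8.20646998e-01  5.71435468e-01 -7.28422445e-05]
[[0.938, -0.334, -0.093, 552.36], [-0.347, -0.904, -0.251, 278.722], [-0.0, 0.268, -0.964, 395.698], [0.0, 0.0, 0.0, 1.0]]
tester 0.94 [186.  32. 362. 254.] [ 60.  61. 108.] [543.7 262.4  67. ] (array([535.2, 243.2]), array([248.7, 175.5]), 1.286)
cap_grip 0.7 [241.  74. 308. 229.] [101. 103. 115.] [536.  244.4 106.2] (array([545.4, 247.8]), array([131.2,  61. ]), 1.016)
tab_a 0.87 [297. 193. 311. 224.] [ 75. 111. 116.] [547.5 203.9 106.4] (array([545.6, 194. ]), array([39.1, 13.4]), 1.385)
tab_a 0.64 [227. 355. 255. 412.] [ 4. 44. 75.] [396.8  -3.7  40.9] (array([380.1, -33.6]), array([87.6, 40.6]), 0.977)
tab_a 0.6 [244. 190. 256. 224.] [ 72. 109. 116.] [501.8 219.2 105.4] (array([496., 211.]), array([39.6, 16.3]), 1.083)
keeper_tip 0.59 [245.  76. 309. 227.] [101. 103. 115.] [535.8 244.6 105.8] (array([538.4, 252.8]), array([144.5,  63.7]), 1.186)
```

View pics/w1.png

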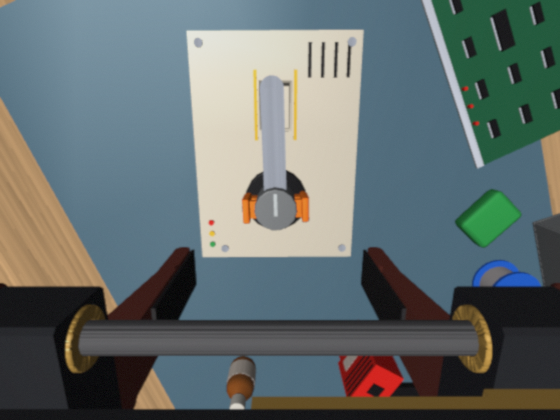

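The wrist view shows the cap at (276,208), the tabs at (248,208) and (304,207), the keeper pointing up the image to (272,85), and the bay under it at (275,105).

```bash
cat > m.py <<'E'
from h import *
z=np.load("w1.npz"); p,W=z["p"],z["W"]
P=W.reshape(-1,3); u=np.tile(np.arange(560),420); v=np.repeat(np.arange(420),560)
ok=(v<262)&(u>170)&(u<380)
D=P[ok&(abs(P[:,2]-60.5)<3)]; print("deck",rect(D))
C=P[ok&(P[:,2]>109)&(P[:,2]<120)]; print("cap+tabs top",rect(C),np.median(C[:,2]),len(C))
hsv=cv2.cvtColor(p,cv2.COLOR_BGR2HSV).reshape(-1,3); og=(hsv[:,1]>150)&(hsv[:,0]<20)
G=P[ok&(P[:,2]>109)&(P[:,2]<120)&~og]; print("cap top",cv2.minEnclosingCircle(G[:,:2].astype(np.float32)),G.mean(0))
ax=np.array([np.cos(1.217),np.sin(1.217)]);ay=np.array([-ax[1],ax[0]])
T=P[ok&(P[:,2]>109)&og][:,:2]; print("tab tops along y",np.percentile(T@ay,[1,99]), "cap est y", np.array([527,211.3])@ay, "x",np.percentile(T@ax,[2,98]),np.array([527,211.3])@ax)
k=P[ok&(abs(P[:,2]-101.5)<3)&~og]; print("keeper",rect(k),len(k))
ye=P[ok&(abs(P[:,2]-60)<4)&(hsv[:,1]>120)&(hsv[:,0]>18)&(hsv[:,0]<32)]; print("yellow",rect(ye),len(ye))
E
python3 m.py
```

```text
deck (array([539.8, 252.3]), array([220.9, 160.6]), 1.222)
cap+tabs top (array([524.3, 211. ]), array([37. , 57.5]), 2.811) 113.26630831116375 1749
cap top ((524.3429565429688, 210.82925415039062), 30.39834976196289) [524.76078125 210.8997419  113.11887581]
tab tops along y [-470.5875071  -371.36626009] cap est y -421.15251696742894 x [369.94769622 391.24031225] 380.79817154497925
keeper (array([547.4, 266.2]), array([103.2,  46.8]), 1.287) 2595
yellow (array([521.8, 251.8]), array([180. ,  55.8]), 0.913) 369
```

```bash
python3 -m pendant '[[[-0.002,0.0005,-0.05,0.003,0],[-0.002,0.0005,-0.1,0.003,0],[-0.002,0.0005,-0.129,0.003,0],[-0.002,0.0005,-0.129,0.003,0],[-0.002,0.0005,-0.129,0.003,0.3],[-0.002,0.0005,-0.129,0.003,0.4],[-0.002,0.0005,-0.129,0.003,0.4],[-0.002,0.0005,-0.129,0.003,0.4],[-0.002,0.0005,-0.129,0.003,0.4]]]' 30
```

```text
clock: 3.42
tool_pos: [525.2, 211.7, 80.5]
eef_rot: [0.0, 0.82, 0.573, 0.001]
ft_force: [-0.3, -0.0, 5.4]
gripper_width: 52.9
grip_force: 4.6
```

```bash
python3 -m pendant '[[[0,0,0,0,0.6],[0,0,0,0,0.6],[0,0,0,0,0.6],[0,0,0,0,0.6],[0,0,0,0,0.6]]]' 30; python3 -c "
from h import *
s=env.observe();print(s['ft_force'],s['wrist_torque'],s['tool_pos'])"
```

```text
clock: 4.05
tool_pos: [524.8, 211.9, 81.2]
eef_rot: [-0.0, 0.82, 0.573, 0.001]
ft_force: [-3.5, 0.3, 8.5]
gripper_width: 38.9
grip_force: 30.1
[-3.46411036  0.27883929  8.46848956] [0.06909721 0.87519161 0.05166817] [524.77312247 211.9012277   81.23169774]
```

```bash
python3 - <<'E'
from h import *
p,W,T,K=look("wrist"); q=look("side")[0]
a=p[120:420,130:430]; b=cv2.resize(q[90:210,190:310],(500,500),interpolation=cv2.INTER_CUBIC)
cv2.imwrite("pics/w2.png",cv2.resize(np.hstack([cv2.resize(a,(500,500)),b]),(800,400)))
E
```

```text
(no output)
```

View pics/w2.png

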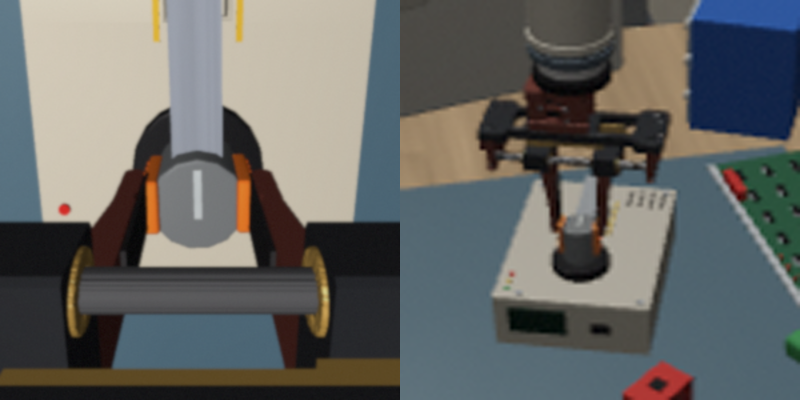

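Both tabs (left crop at (152,195) and (243,190)) are squeezed symmetrically between the fingers. Turning anticlockwise.

```bash
python3 -m pendant '[[[0,0,0,0.15,0.6],[0,0,0,0.3,0.6],[0,0,0,0.45,0.6],[0,0,0,0.6,0.6],[0,0,0,0.75,0.6],[0,0,0,0.9,0.6],[0,0,0,1.05,0.6],[0,0,0,1.2,0.6],[0,0,0,1.25,0.6],[0,0,0,1.25,0.6]]]' 30; python3 -c "
from h import *
s=env.observe();print(s['ft_force'],s['wrist_torque'],s['tool_pos'])"
```

```text
clock: 5.4
tool_pos: [523.6, 211.5, 81.2]
eef_rot: [-0.001, 0.329, 0.944, -0.0]
ft_force: [-9.2, -1.5, 11.2]
gripper_width: 38.6
grip_force: 30.1
[-9.24967075 -1.51412756 11.20905449] [-0.25800157  1.66674606 -0.32612808] [523.55402915 211.48381171  81.17775193]
```

```bash
python3 -m pendant '[[[0,0,0,0,0.3],[0,0,0,0,0],[0,0,0,0,0],[0,0,0,0,0],[0,0,0.06,0,0],[0,0,0.12,0,0],[0,0,0.14,0,0],[0,0,0.14,0,0]]]' 30; python3 - <<'E'
from h import *
p,W,T,K=look("wrist"); cv2.imwrite("pics/w3.png",p)
P=W.reshape(-1,3); d=P[:,:2]-[524.5,210.8]; r=np.hypot(*d.T)
k=d[(r>60)&(r<108)&(P[:,2]>92)&(P[:,2]<108)]; m=k.mean(0); print(len(k),np.arctan2(m[1],m[0])-1.22)
C=P[(r<45)&(P[:,2]>108)&(P[:,2]<120)]; print(rect(C))
E
```

```text
clock: 6.4
tool_pos: [525.7, 211.6, 221.2]
eef_rot: [0.002, 0.33, 0.944, 0.001]
ft_force: [-0.7, -0.1, -0.6]
gripper_width: 87.6
grip_force: 0.0
1308 1.255521502613483
(array([523.8, 210.9]), array([58.3, 36.4]), 0.945)
```

Cap open at 1.255 rad. Going above the red tray module.

```bash
python3 -m pendant '[[[0.037,-0.367,0,-1.32,0],[0.037,-0.367,0,-1.32,0],[0.037,-0.367,0,-1.32,0],[0.037,-0.367,0,-1.32,0],[0.037,-0.367,0,-1.32,0],[0.037,-0.367,0,-1.32,0],[0.037,-0.367,0,-1.32,0],[0.037,-0.367,0,-1.32,0],[0.037,-0.367,0,-1.32,0]]]' 30; python3 - <<'E'
from h import *
p,W,T,K=look("wrist"); cv2.imwrite("pics/w4.png",p)
P=W.reshape(-1,3); hsv=cv2.cvtColor(p,cv2.COLOR_BGR2HSV).reshape(-1,3)
for s,m,b in mask("wrist","module_red"):
    Q=W[m];Q=Q[(abs(Q[:,2]-68)<5)]
    if len(Q)>20: print(round(s,2),np.round(b),np.median(Q[:,2]),len(Q),rect(Q))
r=(hsv[:,1]>120)&((hsv[:,0]<6)|(hsv[:,0]>174))&(abs(P[:,2]-68)<4)&(np.hypot(*(P[:,:2]-[563,-156]).T)<45)
print("red top",rect(P[r]),r.sum(),P[r].mean(0)); q=env.observe()["eef_rot"]; print(2*np.arctan2(q[2],q[1])-np.pi/2)
E
```

```text
clock: 7.58
tool_pos: [561.4, -155.0, 217.9]
eef_rot: [-0.001, 0.838, 0.546, -0.001]
ft_force: [-0.2, -0.6, -0.8]
gripper_width: 87.6
grip_force: 0.0
0.78 [265. 172. 292. 216.] 69.11679207850347 981 (array([ 560.5, -155.9]), array([40.2, 26.5]), 1.097)
0.66 [355. 118. 435. 184.] 67.92836621802957 157 (array([ 673.6, -153.7]), array([66.2, 30.7]), 1.141)
0.57 [179.  32. 250. 113.] 67.64562648986805 95 (array([566. , -40.6]), array([56.6,  1.1]), 0.691)
red top (array([ 560.5, -155.9]), array([40.2, 26.5]), 1.097) 922 [ 560.65904686 -155.28284443   69.04266803]
-0.4173880071138183
```

View pics/w4.png

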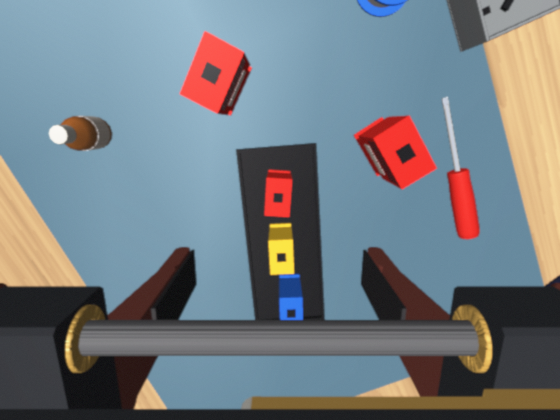

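The red module's top is at (278,193) in the wrist view, with yellow (281,250) and blue (290,300) behind it and the larger red blocks well apart. Grasping it.

```bash
python3 -m pendant '[[[-0.001,-0.001,-0.06,-0.057,0.2],[-0.001,-0.001,-0.12,-0.057,0.2],[-0.001,-0.001,-0.16,-0.057,0.2],[-0.001,-0.001,-0.178,-0.057,0.2],[-0.001,-0.001,-0.178,-0.057,0.2],[-0.001,-0.001,-0.178,-0.057,0.6],[-0.001,-0.001,-0.178,-0.057,0.9],[-0.001,-0.001,-0.178,-0.057,0.9],[-0.001,-0.001,-0.178,-0.057,0.9],[-0.001,-0.001,-0.178,-0.057,0.9]]]' 50
```

```text
clock: 8.93
tool_pos: [560.7, -156.6, 41.5]
eef_rot: [0.0, 0.854, 0.52, 0.0]
ft_force: [0.5, -0.0, 1.6]
gripper_width: 24.8
grip_force: 50.0
```

```bash
python3 -m pendant '[[[0,0,0.05,0,0.9],[0,0,0.11,0,0.9],[0,0,0.15,0,0.9]]]' 50; python3 -m pendant '[[[-0.026,0.395,0,0.123,0.9],[-0.026,0.395,0,0.123,0.9],[-0.026,0.395,0,0.123,0.9],[-0.026,0.395,0,0.123,0.9],[-0.026,0.395,0,0.123,0.9],[-0.026,0.395,0,0.123,0.9],[-0.026,0.395,0,0.123,0.9],[-0.026,0.395,0,0.123,0.9],[-0.026,0.395,0,0.123,0.9],[-0.026,0.395,0,0.123,0.9]]]' 50;  python3 - <<'E'
from h import *
p,W,T,K=look("wrist"); cv2.imwrite("pics/w5.png",p); np.savez("w5.npz",p=p,W=W)
P=W.reshape(-1,3); D=P[(abs(P[:,2]-60.5)<3)&(P[:,0]>400)&(P[:,1]>100)]; print("deck",rect(D))
# bay: low points inside deck / yellow lines
b=np.array([555.2,295]); a=1.22; A=np.array([[np.cos(a),np.sin(a)],[-np.sin(a),np.cos(a)]])
L=(P[:,:2]-b)@A.T; near=(abs(L)<35).all(1)
h=near&(P[:,2]<52); print("hole pts",h.sum(),np.percentile(L[h],[2,98],axis=0),P[h,2].min())
e=near&(P[:,2]>57)&(P[:,2]<64)
G=np.full((70,70),0); ij=np.floor(L[e]+35).astype(int); np.add.at(G,(ij[:,0],ij[:,1]),1)
print("deck-free extents x at y~0:",[i-35 for i in range(70) if G[i,30:40].sum()==0]); print("y at x~0:",[i-35 for i in range(70) if G[30:40,i].sum()==0])
E
```

```text
clock: 9.3
tool_pos: [561.1, -156.7, 194.4]
eef_rot: [0.001, 0.854, 0.52, 0.001]
ft_force: [0.6, -0.4, -1.1]
gripper_width: 24.8
grip_force: 50.0
clock: 10.55
tool_pos: [535.2, 236.7, 191.5]
eef_rot: [0.0, 0.822, 0.57, 0.0]
ft_force: [-0.9, -0.1, -1.4]
gripper_width: 24.9
grip_force: 50.0
deck (array([539.7, 252.3]), array([220.8, 160.6]), 1.222)
hole pts 1284 [[-21.04745729 -13.79264968]
 [ 20.199106    13.6574439 ]] 4.757314060241129
deck-free extents x at y~0: [-20, -19, -18, -17, -16, -15, -14, -13, -12, -11, -10, -9, -8, -7, -6, -5, -4, -3, -2, -1, 0, 1, 2, 3, 4, 5, 6, 7, 8, 9, 10, 11, 12, 13, 14, 15, 16, 17, 18, 19]
y at x~0: [-13, -12, -11, -10, -9, -8, -7, -6, -5, -4, -3, -2, -1, 0, 1, 2, 3, 4, 5, 6, 7, 8, 9, 10, 11, 12, 13]
```

View pics/w5.png

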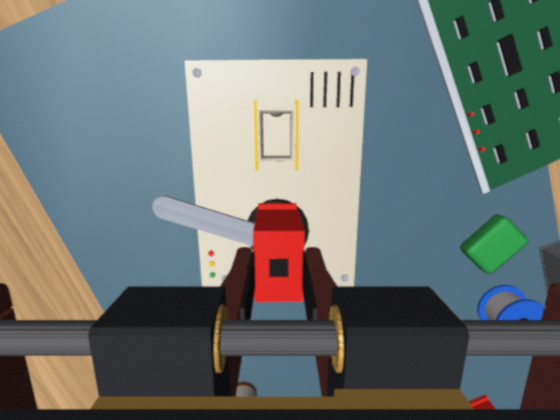

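The wrist view shows the bay open and clear at (276,135), the keeper swung away to the left, and the module held upright at (279,255). Measuring the held module in the same picture.

```bash
python3 - <<'E'
from h import *
z=np.load("w5.npz");p,W=z["p"],z["W"];P=W.reshape(-1,3);hsv=cv2.cvtColor(p,cv2.COLOR_BGR2HSV).reshape(-1,3)
r=(hsv[:,1]>120)&((hsv[:,0]<6)|(hsv[:,0]>174))&(np.hypot(*(P[:,:2]-[535,237]).T)<60)&(P[:,2]>120)
zz=P[r,2];t=np.percentile(zz,95);print(np.percentile(zz,[1,50,95]))
Q=P[r&(abs(P[:,2]-t)<4)];print(rect(Q),len(Q));s=env.observe();print(s["tool_pos"])
v=P[r][P[r][:,2]<t-5]; print("front face pts",len(v),v.mean(0) if len(v) else"")
E
```

```text
[160.65523954 219.61009664 291.29672596]
(array([534.8, 235. ]), array([15.4, 27.9]), 2.784) 216
[535.20783565 236.82185377 191.53899955]
front face pts 6714 [537.99546134 243.80493224 226.02146766]
```

```bash
python3 - <<'E'
from h import *
z=np.load("w5.npz");p,W=z["p"],z["W"];P=W.reshape(-1,3);hsv=cv2.cvtColor(p,cv2.COLOR_BGR2HSV).reshape(-1,3)
a=1.22; A=np.array([[np.cos(a),np.sin(a)],[-np.sin(a),np.cos(a)]])
r=(hsv[:,1]>100)&((hsv[:,0]<6)|(hsv[:,0]>174))&(P[:,2]>140)
L=np.c_[(P[:,:2]-[535.2,236.8])@A.T,P[:,2]]
for lo,hi in((150,165),(165,180),(180,195),(195,210),(210,214),(214,218),(218,222),(222,228),(228,300)):
    m=r&(P[:,2]>=lo)&(P[:,2]<hi)&(abs(L[:,:2])<60).all(1)
    if m.sum()>3: print(lo,hi,m.sum(),np.percentile(L[m],[2,50,98],axis=0).round(1).tolist())
E
```

```text
150 165 262 [[16.4, -11.6, 158.0], [18.8, 0.9, 161.1], [20.5, 13.1, 162.6]]
165 180 65 [[19.9, -12.5, 174.6], [20.3, -2.0, 178.0], [20.7, 12.1, 179.9]]
180 195 289 [[19.9, -12.4, 180.3], [20.3, -0.2, 187.5], [20.7, 12.5, 194.5]]
195 210 370 [[20.0, -12.7, 195.5], [20.3, -0.2, 202.9], [20.7, 12.2, 209.7]]
210 214 107 [[20.0, -12.8, 210.3], [20.3, -1.2, 212.1], [20.6, 11.8, 213.9]]
214 218 199 [[-16.7, -12.7, 214.2], [20.1, -1.7, 217.1], [20.7, 12.8, 218.0]]
218 222 3223 [[-18.8, -12.8, 218.2], [2.8, -0.1, 219.3], [20.1, 12.0, 220.7]]
222 228 198 [[-6.6, -20.1, 222.3], [10.5, -12.5, 225.1], [11.3, 19.7, 227.9]]
228 300 2568 [[-7.7, -20.5, 229.5], [10.7, -13.8, 263.4], [11.4, 20.1, 298.8]]
```

```bash
python3 -m pendant '[[[0.0198,0.0576,0,0,0.9],[0.0198,0.0576,0,0,0.9],[0.0198,0.0576,-0.04,0,0.9],[0.0198,0.0576,-0.08,0,0.9],[0.0198,0.0576,-0.09,0,0.9],[0.0198,0.0576,-0.09,0,0.9]]]' 50
```

```text
clock: 11.35
tool_pos: [554.6, 295.2, 101.9]
eef_rot: [0.0, 0.821, 0.571, -0.0]
ft_force: [0.7, 0.5, -1.1]
gripper_width: 24.7
grip_force: 50.0
```

```bash
python3 -m pendant '[[[0,0,-0.004,0,0.9],[0,0,-0.008,0,0.9],[0,0,-0.012,0,0.9],[0,0,-0.014,0,0.9]]]' 50;python3 -c "
from h import *
s=env.observe();print(s['ft_force'],s['wrist_torque'],s['tool_pos'],s['eef_rot'])"
```

```text
clock: 11.85
tool_pos: [555.9, 295.9, 93.6]
eef_rot: [0.001, 0.821, 0.571, 0.003]
ft_force: [-6.6, -6.1, 24.0]
gripper_width: 24.4
grip_force: 50.3
[-6.57664282 -6.13678723 24.02125296] [-1.08098617  1.50330554  0.09643776] [555.8628135  295.9263939   93.55705278] [0.0010374  0.82089749 0.57106726 0.00290325]
```

```bash
python3 -m pendant '[[[-0.0005,-0.0010,0.006,0,0.9],[-0.0005,-0.0010,0.006,0,0.9],[-0.0005,-0.0010,0.006,0,0.9]]]' 50;python3 -m pendant '[[[0,0,-0.002,0,0.9],[0,0,-0.004,0,0.9],[0,0,-0.006,0,0.9],[0,0,-0.007,0,0.9]]]' 50
```

```text
clock: 12.22
tool_pos: [554.5, 295.2, 94.0]
eef_rot: [0.0, 0.821, 0.571, 0.001]
ft_force: [0.2, -0.0, 4.0]
gripper_width: 24.8
grip_force: 50.0
clock: 12.72
tool_pos: [554.6, 294.7, 85.8]
eef_rot: [0.0, 0.821, 0.571, 0.0]
ft_force: [3.1, -0.7, -0.3]
gripper_width: 24.4
grip_force: 50.0
```

It entered. Pressing on past the ball.

```bash
python3 -m pendant '[[[0,0,-0.004,0,0.9],[0,0,-0.008,0,0.9],[0,0,-0.012,0,0.9],[0,0,-0.015,0,0.9],[0,0,-0.018,0,0.9],[0,0,-0.019,0,0.9],[0,0,-0.019,0,0.9]]]' 50
```

```text
clock: 13.6
tool_pos: [554.2, 294.7, 67.4]
eef_rot: [0.0, 0.821, 0.571, 0.0]
ft_force: [3.1, -4.1, 2.1]
gripper_width: 24.6
grip_force: 50.0
```

```bash
python3 -m pendant '[[[0,0,-0.001,0,0.9],[0,0,-0.002,0,0.9],[0,0,-0.003,0,0.9],[0,0,-0.003,0,0.9]]]' 50
```

```text
clock: 14.1
tool_pos: [554.6, 295.0, 67.3]
eef_rot: [0.0, 0.821, 0.571, 0.001]
ft_force: [0.2, -4.6, 12.5]
gripper_width: 24.7
grip_force: 50.0
```

```bash
python3 -m pendant '[[[0,0,-0.0015,0,0.9],[0,0,-0.0015,0,0.9],[0,0,0.003,0,0.5],[0,0,0.003,0,0.3],[0,0,0.003,0,0.2],[0,0,0.06,0,0.2],[0,0,0.12,0,0],[0,0,0.14,0,0]]]' 50; python3 -m pendant '[[[-0.02,-0.056,0,0,0],[-0.02,-0.056,0,0,0],[-0.02,-0.056,0,0,0]]]'; python3 - <<'E'
from h import *
p,W,T,K=look("wrist"); cv2.imwrite("pics/w6.png",p); np.savez("w6.npz",p=p,W=W)
P=W.reshape(-1,3);hsv=cv2.cvtColor(p,cv2.COLOR_BGR2HSV).reshape(-1,3)
D=P[(abs(P[:,2]-60.5)<3)&(P[:,0]>400)&(P[:,1]>100)]; print("deck",rect(D),np.median(D[:,2]))
r=(hsv[:,1]>120)&((hsv[:,0]<6)|(hsv[:,0]>174))&(np.hypot(*(P[:,:2]-[555,295]).T)<40)&(P[:,2]>85)
print("top",rect(P[r]),r.sum(),np.percentile(P[r,2],[5,50,95]))
d=P[:,:2]-[524.3,210.8]; rr=np.hypot(*d.T)
k=d[(rr>60)&(rr<108)&(P[:,2]>96)&(P[:,2]<108)&(hsv[:,1]<90)]; m=k.mean(0); print("keeper",len(k),np.arctan2(m[1],m[0])-1.22)
C=P[(rr<45)&(P[:,2]>108)&(P[:,2]<120)]; print("cap",rect(C)); s=env.observe(); print(s["tool_pos"],s["eef_rot"],s["clock"])
E
```

```text
clock: 15.1
tool_pos: [554.8, 295.7, 209.0]
eef_rot: [0.0, 0.821, 0.571, 0.003]
ft_force: [-0.7, -0.2, -0.5]
gripper_width: 81.2
grip_force: 0.0
clock: 15.48
tool_pos: [533.9, 239.2, 203.9]
eef_rot: [-0.0, 0.821, 0.571, -0.0]
ft_force: [-0.8, -0.4, 0.5]
gripper_width: 87.9
grip_force: 0.0
deck (array([539.8, 252.2]), array([221.1, 160.7]), 1.22) 61.10210627429683
top (array([553.9, 294.9]), array([39.2, 25.3]), 1.225) 1280 [93.92837309 95.10742577 96.36252423]
keeper 1238 1.2182459177097587
cap (array([524.6, 210.8]), array([58.7, 37.2]), 0.925)
[534.06297789 239.6342197  203.98049704] [-3.42489583e-04  8.20748654e-01  5.71289349e-01 -9.83148231e-05] 15.525
```

Module top is 34.0 mm above the deck, so it is fully home. Back to the cap.

```bash
python3 -m pendant '[[[-0.0093,-0.0278,0,1.24,0],[-0.0093,-0.0278,0,1.24,0],[-0.0093,-0.0278,0,1.24,0],[-0.0093,-0.0278,0,1.24,0],[-0.0093,-0.0278,0,1.24,0],[-0.0093,-0.0278,0,1.24,0],[-0.0093,-0.0278,0,1.24,0],[-0.0093,-0.0278,0,1.24,0],[-0.0093,-0.0278,-0.04,1.24,0],[-0.0093,-0.0278,-0.08,1.24,0]]]' 30; python3 -m pendant '[[[0,0,-0.03,0,0],[0,0,-0.0445,0,0],[0,0,-0.0445,0,0],[0,0,-0.0445,0,0.3],[0,0,-0.0445,0,0.6],[0,0,-0.0445,0,0.6],[0,0,-0.0445,0,0.6],[0,0,-0.0445,0,0.6],[0,0,-0.0445,0,0.6]]]' 30
```

```text
clock: 16.77
tool_pos: [525.3, 211.9, 123.8]
eef_rot: [0.001, 0.337, 0.941, 0.001]
ft_force: [-0.1, -0.0, -0.7]
gripper_width: 88.0
grip_force: 0.0
clock: 17.9
tool_pos: [524.6, 210.6, 81.3]
eef_rot: [0.0, 0.336, 0.942, -0.0]
ft_force: [-4.6, -3.6, 9.7]
gripper_width: 38.8
grip_force: 30.1
```

Squeezed as before; turning back clockwise.

```bash
python3 -m pendant '[[[0,0,0,-0.15,0.6],[0,0,0,-0.3,0.6],[0,0,0,-0.45,0.6],[0,0,0,-0.6,0.6],[0,0,0,-0.75,0.6],[0,0,0,-0.9,0.6],[0,0,0,-1.05,0.6],[0,0,0,-1.2,0.6],[0,0,0,-1.25,0.6],[0,0,0,-1.25,0.6]]]' 30; python3 -m pendant '[[[0,0,0,0,0.4],[0,0,0,0,0],[0,0,0,0,0],[0,0,0,0,0],[0,0,0.05,0,0],[0,0,0.1,0,0],[0,0,0.14,0,0],[0,0,0.14,0,0]]]'; python3 - <<'E'
from h import *
p,W,T,K=look("wrist"); cv2.imwrite("pics/w7.png",p)
P=W.reshape(-1,3);hsv=cv2.cvtColor(p,cv2.COLOR_BGR2HSV).reshape(-1,3)
d=P[:,:2]-[524.4,210.8]; rr=np.hypot(*d.T)
k=d[(rr>60)&(rr<112)&(P[:,2]>99)&(P[:,2]<108)&(hsv[:,1]<90)]; m=k.mean(0); print("keeper",len(k),np.arctan2(m[1],m[0])-1.22)
C=P[(rr<45)&(P[:,2]>108)&(P[:,2]<120)]; print("cap+tabs",rect(C)); s=env.observe(); print(s["tool_pos"],s["ft_force"],s["clock"])
E
```

```text
clock: 19.15
tool_pos: [524.3, 210.6, 81.3]
eef_rot: [0.0, 0.824, 0.567, -0.0]
ft_force: [-5.5, -3.8, 9.2]
gripper_width: 38.6
grip_force: 30.1
clock: 20.15
tool_pos: [526.2, 211.9, 224.1]
eef_rot: [0.001, 0.824, 0.567, 0.004]
ft_force: [-0.4, 0.3, 0.4]
gripper_width: 87.5
grip_force: 0.0
keeper 1296 9.041318251257202e-05
cap+tabs (array([524.4, 210.7]), array([36.8, 58.1]), 2.736)
[525.47300764 211.6028888  221.22763675] [ 0.64547015 -0.37747346 -0.59193966] 20.2
```

View pics/w7.png

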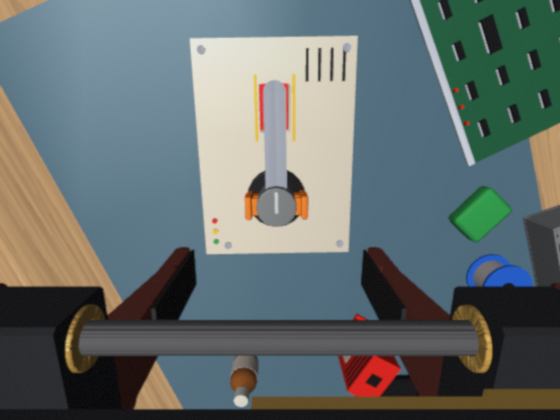

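The keeper lies over the red module at (275,105), at about 0.00 rad. Both tabs at (249,206) and (303,205) are out, 58 mm across, and the gripper is clear.

```bash
python3 -c "
from bench import close_job
print(close_job())"
```

```text
the job is handed in; nothing more can be done
None
```

The red module is fully home in the bay and the cap is locked over it, keeper at about 0 rad with both tabs sprung out; I handed the job in at about 20 s, and the call returned no verdict.

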